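# Hang the washed dip baskets in the drying cabinet

### The arm

A 6-joint arm with a two-finger parallel gripper is mounted at the origin on the work surface. World frame = base frame: x ahead of the robot, y to its left, z up, the work surface at z = 0. Lengths are in m, angles in degrees, forces in N, time in s.
With the tool pointing down it reaches from about 0.3 to 0.875 m from the base axis. Payload 6.4 kg.
Tool frame: the origin (TCP) lies on the centre line of the jaws, within the pads' length; the fingertips stand 17 mm ahead of it and the grasp point (between the pads) lies 2 mm behind it (bot.finger_overhang is the distance from the TCP to the fingertips, in m); z points along the fingers, y is the line along which they close (so a half turn about z gives the same grasp; the last joint's range is limited). The gripper opens to 85 mm and grips with 20 to 120 N. Pads are 22 mm wide; open, the fingers measure 114 mm over their backs; the gripper's body (76 mm by 85 mm) begins 54 mm behind the grasp point. The pads swing forward as they close: fully open they stand 13 mm farther back than shut.
Start: joints at [-83.784, 10.359, 92.074, -0, 77.567, -11.82], TCP at [0.178, -0.547, 0.248] pointing down, gripper open.
Joint ranges: [-171.53, 171.53], [-51.25, 118.39], [17.06, 147.69], [-65.23, 245.23], [0, 150.52], [-178.68, 178.68]. Speed limits (degrees/s): [147.25, 147.25, 172.46, 180, 180, 180].

### API

Orientations are given as a 3x3 rotation matrix whose columns are the frame's x, y, z axes.
In Python, from rig import bot, cams, finish_job gives the robot as it stands.
- The arm moves only by the tool step_arm, never from a script. Its argument "deltas" is text: rows parted by semicolons, each of 7 numbers parted by spaces: the shift along the tool's x, y, z as a fraction of full scale, then the turn, a rotation vector about the tool's x, y, z as a fraction of full scale, then the opening, from 0 (shut) to 1 (fully open). In form: dx dy dz ax ay az fingers; .... A call has 1 to 12 rows; each row shifts and turns the commanded pose from where the row before left it, along the tool's axes as they then stand; what a row does not reach is not made up. Full scale, the value 1, is 2 cm for a shift and 6 degrees for a turn. A row lasts 1/8 s, in which the tool goes at most 62.5 mm and 10.7 degrees, less where a joint would pass 70% of its speed; a pose out of reach is approached as far as the arm can. A call with a number of a shift or a turn outside -1 to 1 is refused whole. A call with a gripper value outside its range is refused whole. The fingers move at their own pace and stop on an object; the grip force is fixed at half the most. Time passes only in rows, so rows that do not move let the fingers close. It gives the time, the measured TCP pose, the force, the opening and the grip force at its end, in the units of the state.
- bot.get_state(): the state, without advancing time (a new reading comes with each control period).
- cams.grab_frame(name): name is "scene" or "top" or "wrist"; returns a dict with "img" (384x512x3 uint8, red, green, blue), "intrinsics" (3x3 intrinsics, pixels), "world_from_camera" (4x4, takes a point from camera to world coordinates). Camera axes: x right, y down, z forward; pixel columns grow to the right and rows downward; lengths in m; the calibration is good to about 2 mm. A picture is of the moment at which its call begins. There is no depth.
- finish_job(): hands the job in; it is judged then, once.
The state is a dict: "clock": time; "joints": joint angles; "qvel": joint speeds; "effort": joint torques, N m; "eef_pos": TCP position; "eef_rot": TCP orientation; "ft_force": force on the tool from outside, world axes, zero at the start; "ft_torque": the same for the moment, N m; "finger_gap": finger opening in m; "finger_force": force on a finger pad.
Only numpy, scipy, OpenCV 4.12 (cv2) and the standard library are available. Lean on these libraries where they do the work, as an engineer would, in place of code of your own. Each camera call takes 0.05 s, during which the arm holds its last target. There are 200 camera calls.

### The job

The washed steel baskets on the bench must go into the drying cabinet: slide its clear cover fully back, hang every basket by its bail on the double hooks inside, one basket to a hook, then slide the cover fully shut until it is home against its stop. Leave the bottle and the jar where they stand.

Things in the scene. Friction and masses are not known exactly. Their poses are not given: they have to be found in the camera images.
- cover (a joint): Clear flat cover (204 x 418 x 6 mm, aluminium strips front and back), roof of the cabinet's hook chamber, underside 163 mm above the bench. Slides level on its track along the cabinet's +x; m: 0 = fully shut at its front stop, 0.193 = fully open at its rear stop, parked over the blue housing. Friction about 2 N; stays where left.
- cover_handle (a point): Middle of the dark steel bar handle on top of the cover's front edge: round bar 10 mm thick, 100 mm long along the cabinet's y, centre 28 mm above the cover's top and 197 mm above the bench, a post at each end. Moves with the cover; axes are the cabinet's.
- cabinet: Fixed drying cabinet, 397 (x) x 426 (y) mm. Origin at bench level; x points from the open-topped clear hook chamber (front, towards the robot) to the blue blower housing (rear), z up. Chamber inside: x -201 to -10, y -205 to 205 mm, floor 8 mm high, walls 8 mm thick up to 160 mm. Housing: x -10 to 188 mm, 155 mm high; four steel double hooks stick out of its front face towards -x.
- hook0 (a point): Seat of double hook 0 (cabinet x -85, y -150, z 138 mm): where a bail bar's middle rests, bar along y. Two 6 mm prongs 21 mm either side in y, V notch 13 mm deep below the seat; tip 16 mm in front, top 14 mm above the seat; shoulder behind 12 mm above. Basket goes down in front of the tips, rearwards with its bar above them, down into the V; fingers fit between the prongs.
- hook1 (a point): Seat of double hook 1 (cabinet x -85, y -50, z 138 mm): where a bail bar's middle rests, bar along y. Two 6 mm prongs 21 mm either side in y, V notch 13 mm deep below the seat; tip 16 mm in front, top 14 mm above the seat; shoulder behind 12 mm above. Basket goes down in front of the tips, rearwards with its bar above them, down into the V; fingers fit between the prongs.
- hook2 (a point): Seat of double hook 2 (cabinet x -85, y 50, z 138 mm): where a bail bar's middle rests, bar along y. Two 6 mm prongs 21 mm either side in y, V notch 13 mm deep below the seat; tip 16 mm in front, top 14 mm above the seat; shoulder behind 12 mm above. Basket goes down in front of the tips, rearwards with its bar above them, down into the V; fingers fit between the prongs.
- hook3 (a point): Seat of double hook 3 (cabinet x -85, y 150, z 138 mm): where a bail bar's middle rests, bar along y. Two 6 mm prongs 21 mm either side in y, V notch 13 mm deep below the seat; tip 16 mm in front, top 14 mm above the seat; shoulder behind 12 mm above. Basket goes down in front of the tips, rearwards with its bar above them, down into the V; fingers fit between the prongs.
- basket_a: Loose steel dip basket, open box 72 x 72 x 50 mm, 150 to 310 g, with a rigid upright bail; origin under the middle of its floor, z up. Two legs 7 mm thick at y -34 and 34 mm carry a round bar 9 mm thick, 68 mm long along y, centre 120 mm above the origin. Looks the same turned half round. May be absent.
- bail_a (a point): Middle of the bail bar of basket_a, 120 mm above its floor; axes are the basket's (y along the bar).
- basket_b: Loose steel dip basket, open box 72 x 72 x 50 mm, 150 to 310 g, with a rigid upright bail; origin under the middle of its floor, z up. Two legs 7 mm thick at y -34 and 34 mm carry a round bar 9 mm thick, 68 mm long along y, centre 120 mm above the origin. Looks the same turned half round. May be absent.
- bail_b (a point): Middle of the bail bar of basket_b, 120 mm above its floor; axes are the basket's (y along the bar).
- basket_c: Loose steel dip basket, open box 72 x 72 x 50 mm, 150 to 310 g, with a rigid upright bail; origin under the middle of its floor, z up. Two legs 7 mm thick at y -34 and 34 mm carry a round bar 9 mm thick, 68 mm long along y, centre 120 mm above the origin. Looks the same turned half round. May be absent.
- bail_c (a point): Middle of the bail bar of basket_c, 120 mm above its floor; axes are the basket's (y along the bar).
- basket_d: Loose steel dip basket, open box 72 x 72 x 50 mm, 150 to 310 g, with a rigid upright bail; origin under the middle of its floor, z up. Two legs 7 mm thick at y -34 and 34 mm carry a round bar 9 mm thick, 68 mm long along y, centre 120 mm above the origin. Looks the same turned half round. May be absent.
- bail_d (a point): Middle of the bail bar of basket_d, 120 mm above its floor; axes are the basket's (y along the bar).
- amber_bottle: Bystander: amber bottle, 72 mm across, 170 mm tall without its red cap, origin under its middle; to be left alone.
- white_jar: Bystander: white jar with green lid, 68 mm across, 100 mm tall, origin under its middle; to be left alone.
Mind the look-alikes: they are no part of the job. What is shaped like the basket_d but pink is not meant. Leave any blue look-alike of the basket_c alone.

How it is judged:
By the outcome, as a careful person would: the job done as asked, in the order asked, and still so for the second after the job is handed in, with the robot touching nothing.
Of basket_a, basket_b, basket_c, basket_d only 2 to 4 are there at a start; the rules pass over those that are not, and their reading is None.
At some moment in a run one of basket_a, basket_b, basket_c, basket_d may be knocked a few centimetres aside while the robot is not near it.
It also fails if it takes over 210 s, if anything falls off the work surface, if the arm or the gripper's body presses on something with over 40 N, if the wrist force passes 120 N, or if a joint passes its speed limit or range.

## Working session

There is one attempt and no reset: what is moved stays moved. The work goes in short steps, Python scripts to look and compute and a tool call to move; the robot and the scene stay as the last step left them, time stands still between calls to the robot, and variables do not carry over. Pictures are saved under pics/ and viewed, at most 14 in all, crops included, and the job is handed in when it is done.

Besides the shell and the picture viewer there is one more tool, called after "Call:" as name(argument=value, ...) on one line, values as JSON. step_arm: Moves the arm, as the interface text tells. Its arguments: {"type":"object","properties":{"deltas":{"type":"string"}},"required":["deltas"]}

```bash
mkdir -p pics
cat > h.py <<'E'
import numpy as np, cv2
from rig import bot, cams, finish_job
def grab(name, fn):
    f=cams.grab_frame(name); np.savez('pics/'+fn+'.npz',K=f['intrinsics'],T=f['world_from_camera'],img=f['img'])
    cv2.imwrite('pics/'+fn+'.png',f['img'][:,:,::-1]); return f
def load(fn): return np.load('pics/'+fn+'.npz')
def P(f,p):
    T=np.linalg.inv(f['T']); c=T[:3,:3]@np.asarray(p)+T[:3,3]; q=f['K']@c; return q[:2]/q[2]
def ray(f,uv):
    d=f['T'][:3,:3]@np.linalg.inv(f['K'])@np.array([uv[0],uv[1],1.]); return f['T'][:3,3],d/np.linalg.norm(d)
def atz(f,uv,z):
    o,d=ray(f,uv); return o+d*(z-o[2])/d[2]
def tri(obs):
    A=np.zeros((3,3));b=np.zeros(3)
    for f,uv in obs:
        o,d=ray(f,uv);M=np.eye(3)-np.outer(d,d);A+=M;b+=M@o
    p=np.linalg.solve(A,b); return p,[float(np.linalg.norm(np.cross(p-ray(f,uv)[0],ray(f,uv)[1]))) for f,uv in obs]
E
python3 - <<'E'
from h import *
a=[]
for n in ('scene','top','wrist'):
    f=grab(n,n+'0'); a.append(f)
    print(n,f['world_from_camera'].round(3).tolist(),f['intrinsics'][0,0])
im=lambda f:f['img'][:,:,::-1]
cv2.imwrite('pics/s0.png',cv2.resize(im(a[0]),(800,600),interpolation=cv2.INTER_CUBIC))
cv2.imwrite('pics/t0.png',cv2.resize(im(a[1]),(800,600),interpolation=cv2.INTER_CUBIC))
s=bot.get_state();print(s['eef_pos'],s['eef_rot'],s['ft_force'],s['finger_gap'],s['clock'])
E
```

```text
scene [[-0.176, 0.69, -0.702, 1.548], [0.984, 0.113, -0.136, 0.086], [-0.015, -0.715, -0.699, 1.108], [0.0, 0.0, 0.0, 1.0]] 478.792263455441
top [[0.024, -0.993, 0.112, 0.442], [-1.0, -0.025, -0.01, -0.087], [0.013, -0.112, -0.994, 1.249], [0.0, 0.0, 0.0, 1.0]] 389.20555110868014
wrist [[0.308, -0.915, -0.26, 0.244], [-0.951, -0.297, -0.082, -0.525], [-0.002, 0.273, -0.962, 0.374], [0.0, 0.0, 0.0, 1.0]] 293.22808482854646
[ 0.17800909 -0.54636243  0.24763073] [[ 9.50859604e-01  3.09622335e-01 -1.54742970e-04]
 [ 3.09622276e-01 -9.50858790e-01  1.26815835e-03]
 [ 2.45511437e-04 -1.25375242e-03 -9.99999184e-01]] [ 0.16213859  0.20299338 -0.41972208] 0.08545283709070343 0.15
```

View pics/s0.png

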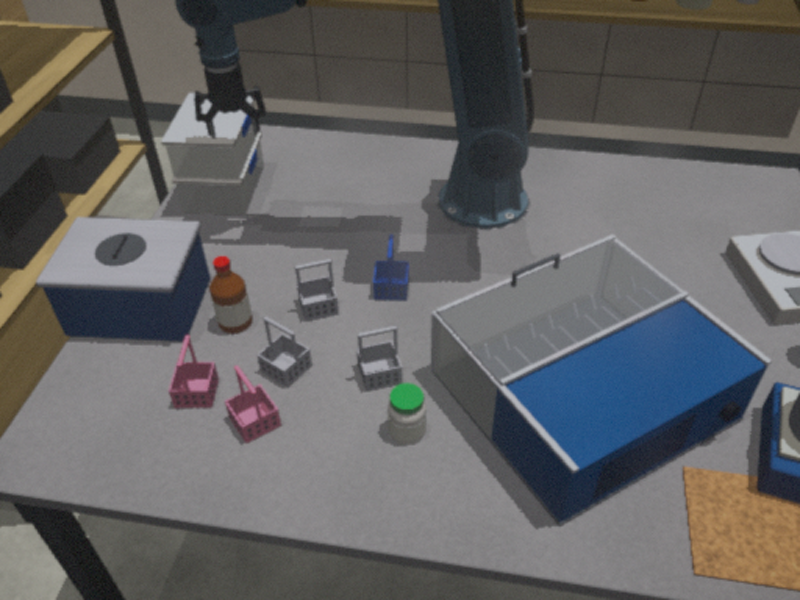

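View pics/t0.png

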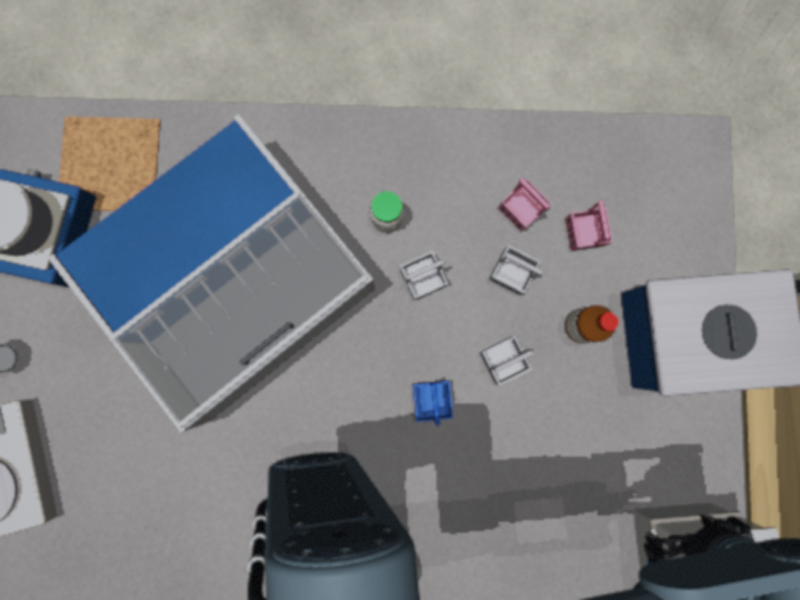

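The top view (800×600 scale) shows three steel baskets, at (425,273), (515,268) and (507,360). Two pink look-alikes are at (525,205) and (590,228), and a blue one is at (433,400). The cabinet is at the left, with its handle at (268,343). The grey ones fit "steel baskets". I'll triangulate roughly and confirm with a crop.

Run:
```python
from h import *
s,t=load('scene0'),load('top0'); k=.64
prs={'handle':((536,268),(268,343)),'A bottle':((314,266),(527,352)),'B jar':((378,333),(447,267)),'C mid':((280,327),(538,265)),
'covFL':((616,238),(183,428)),'covFR':((434,314),(371,280)),'jar':((407,398),(386,209)),'cap':((222,263),(608,321)),'rearL':((766,361),(60,258)),'rearR':((577,466),(238,118))}
for n,(a,b) in prs.items():
    p,e=tri([(s,np.array(a)*k),(t,np.array(b)*k)]); print(n,p.round(3),np.round(e,4))
c=t['img'][140:265,250:365,::-1]; d=s['img'][155:285,95:290,::-1]
cv2.imwrite('pics/c1.png',np.hstack([cv2.resize(c,(380,413),interpolation=3),cv2.resize(d,(420,413),interpolation=3)]))
```

```text
handle [0.458 0.133 0.182] [0.0022 0.0022]
A bottle [ 0.452 -0.318  0.124] [0.0156 0.0156]
B jar [ 0.607 -0.163  0.113] [0.0225 0.0225]
C mid [ 0.616 -0.342  0.109] [0.0157 0.0157]
covFL [0.305 0.286 0.152] [0.0061 0.0061]
covFR [ 0.577 -0.042  0.149] [0.0019 0.0019]
jar [ 0.726 -0.066  0.083] [0.0007 0.0007]
cap [ 0.513 -0.471  0.159] [0.0018 0.0018]
rearL [0.603 0.528 0.151] [0.0057 0.0057]
rearR [0.874 0.216 0.157] [0.0037 0.0037]
```

View pics/c1.png

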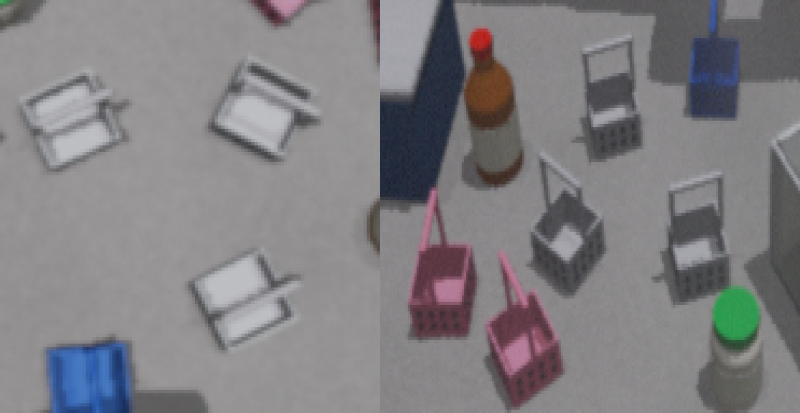

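The enlarged crop confirms three grey steel baskets: A beside the bottle, B beside the jar and C between them. The pink and blue ones are look-alikes, so I'll leave them. Next I raise and turn the tool, then go over the baskets.

Call:
step_arm(deltas="0 0 -0.6 0 0 -1 1;0 0 -0.6 0 0 -1 1;0 0 -0.6 0 0 -1 1;0 0 -0.6 0 0 -1 1;0 0 -0.6 0 0 -1 1;0 0 -0.6 0 0 -1 1;0 0 -0.6 0 0 -1 1;0 0 -0.6 0 0 -1 1;0 0 -0.6 0 0 -1 1;0 0 -0.6 0 0 -1 1;0 0 -0.6 0 0 -1 1;0 0 -0.6 0 0 -1 1")

```text
clock: 1.65
eef_pos: [0.178, -0.5466, 0.3923]
eef_rot: [[-0.004, 1.0, -0.0], [1.0, 0.004, 0.001], [0.001, -0.0, -1.0]]
ft_force: [0.1, 0.8, 0.1]
finger_gap: 0.0852
finger_force: 0.0
```

Call:
step_arm(deltas="1 1 0 0 0 0 1;1 1 0 0 0 0 1;1 1 0 0 0 0 1;1 1 0 0 0 0 1;1 1 0 0 0 0 1;1 1 0 0 0 0 1;1 1 0 0 0 0 1;1 1 0 0 0 0 1;1 1 0 0 0 0 1;1 1 0 0 0 0 1;0 1 0 0 0 0 1;0 1 0 0 0 0 1")

```text
clock: 3.15
eef_pos: [0.4189, -0.3471, 0.3922]
eef_rot: [[-0.0, 1.0, -0.0], [1.0, 0.0, -0.0], [-0.0, -0.0, -1.0]]
ft_force: [0.3, -0.2, -0.7]
finger_gap: 0.0854
finger_force: 0.0
```

Call:
step_arm(deltas="0 1 0 0 0 0 1;0 1 0 0 0 0 1;0 1 0 0 0 0 1;0 0 0 0 0 0 1")

```text
clock: 3.65
eef_pos: [0.479, -0.3471, 0.3912]
eef_rot: [[-0.001, 1.0, -0.001], [1.0, 0.001, 0.001], [0.001, -0.001, -1.0]]
ft_force: [-0.4, -0.7, 0.0]
finger_gap: 0.0851
finger_force: 0.0
```

Run:
```python
from h import *
f=grab('wrist','w1')
cv2.imwrite('pics/w1b.png',cv2.resize(f['img'][:,:,::-1],(800,600),interpolation=3))
s=bot.get_state();print(s['eef_pos'],s['eef_rot'].round(3),s['ft_force'].round(2),s['clock'])
```

```text
[ 0.47827617 -0.34705995  0.39141106] [[-0.001  1.    -0.001]
 [ 1.     0.001  0.001]
 [ 0.001 -0.001 -1.   ]] [-0.67  0.18 -0.47] 3.7
```

View pics/w1b.png

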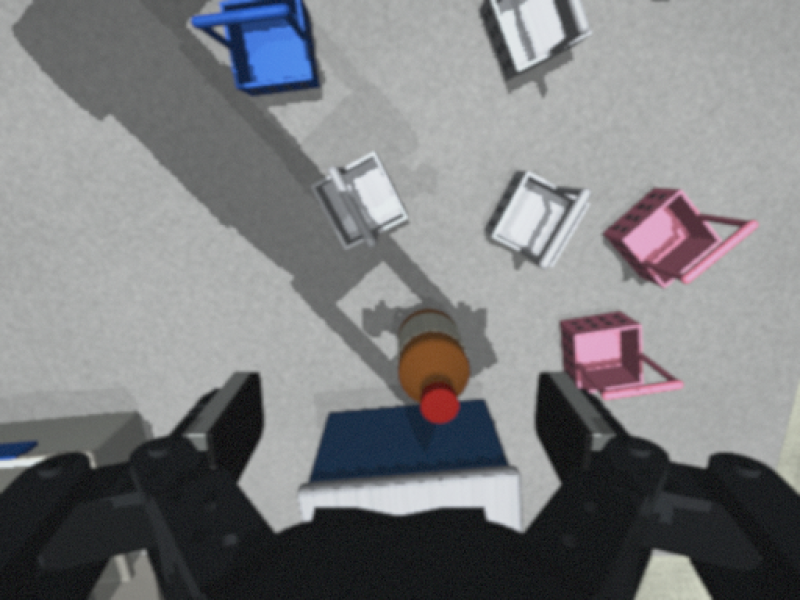

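The wrist view (800×600) shows basket A at (360,200) with its bar from (333,172) to (370,240). Basket C is at (540,218) with its bar from (585,192) to (548,262). Basket B is at the top edge at (535,35). I'll take a second view farther along +y.

Call:
step_arm(deltas="1 1 0 0 0 0 1;1 1 0 0 0 0 1;1 1 0 0 0 0 1;1 1 0 0 0 0 1;1 0 0 0 0 0 1;1 0 0 0 0 0 1;1 0 0 0 0 0 1;0 0 0 0 0 0 1;0 0 0 0 0 0 1")

```text
clock: 4.82
eef_pos: [0.5577, -0.2068, 0.3925]
eef_rot: [[-0.001, 1.0, 0.0], [1.0, 0.001, -0.001], [-0.001, 0.0, -1.0]]
ft_force: [0.2, -0.0, 0.2]
finger_gap: 0.0853
finger_force: 0.0
```

Run:
```python
from h import *
f=grab('wrist','w2')
cv2.imwrite('pics/w2b.png',cv2.resize(f['img'][:,:,::-1],(800,600),interpolation=3))
s=bot.get_state();print(s['eef_pos'],s['clock'])
```

```text
[ 0.55768074 -0.20705016  0.39239087] 4.875
```

View pics/w2b.png

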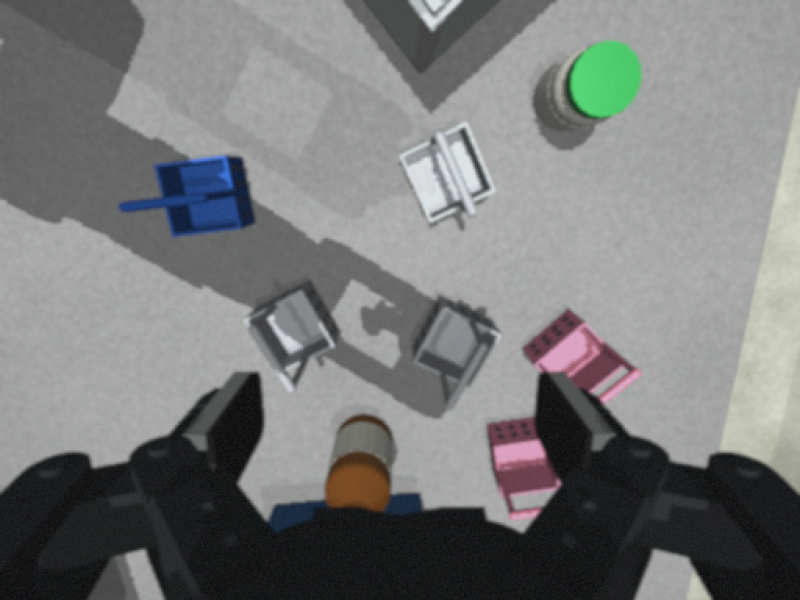

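In the second view, B's bar runs (440,137)–(470,210), A's (250,322)–(293,385) and C's (497,332)–(447,407).

Run:
```python
from h import *
a,b,s=load('w1'),load('w2'),load('scene0'); k=.64
def line(n,x,y):
    r=[]
    for u,v in zip(x,y):
        p,e=tri([(a,np.array(u)*k),(b,np.array(v)*k)]); r.append(p); print(n,p.round(4),np.round(e,4))
    d=r[0]-r[1]; print('  mid',((r[0]+r[1])/2).round(4),'len',np.linalg.norm(d).round(3),'yaw',np.degrees(np.arctan2(d[1],d[0])).round(1))
line('A',[(333,172),(370,240)],[(250,322),(293,385)])
line('C',[(585,192),(548,262)],[(497,332),(447,407)])
r=[atz(b,np.array(u)*k,.12) for u in [(440,137),(470,210)]]; d=r[0]-r[1]
print('B',r,(r[0]+r[1])/2,np.linalg.norm(d),np.degrees(np.arctan2(d[1],d[0])))
p,e=tri([(b,np.array((455,174))*k),(s,np.array((378,333))*k)]);print(p,e)
for n,q in (('A',(271,354)),('C',(472,370))): print(n,atz(b,np.array(q)*k,.12))
```

```text
A [ 0.4193 -0.2795  0.1079] [0.0029 0.0029]
A [ 0.4542 -0.3392  0.1158] [0.0011 0.0011]
  mid [ 0.4367 -0.3094  0.1119] len 0.07 yaw 120.3
C [ 0.6576 -0.3006  0.0713] [0.0021 0.0021]
C [ 0.6038 -0.3536  0.1355] [0.0015 0.0015]
  mid [ 0.6307 -0.3271  0.1034] len 0.099 yaw 44.6
B [array([ 0.59164151, -0.11333694,  0.12      ]), array([ 0.61882274, -0.17262469,  0.12      ])] [ 0.60523213 -0.14298082  0.12      ] 0.06522159293781131 114.62970432250745
[ 0.60569485 -0.14148298  0.11143182] [0.0014222113062759931, 0.0014222113062760176]
A [ 0.43766155 -0.3056797   0.12      ]
C [ 0.6269714  -0.32220977  0.12      ]
```

Steel bars are found: A (0.437,-0.307), yaw ≈120°; B (0.605,-0.143), yaw ≈114°; C (0.628,-0.324), yaw ≈50°; height ≈0.115. Next is the cabinet, starting with the cover.

Call:
step_arm(deltas="1 -0.15 0 0 0 0 1;1 -0.15 0 0 0 0 1;1 -0.15 0 0 0 0 1;1 -0.15 0 0 0 0 1;1 -0.15 0 0 0 0 1;1 -0.15 0 0 0 0 1;1 -0.15 0 0 0 0 1;1 -0.15 0 0 0 0 1;1 -0.15 0 0 0 0 1;1 -0.15 0 0 0 0 1;1 -0.15 0 0 0 0 1;1 -0.15 0 0 0 0 1")

```text
clock: 6.38
eef_pos: [0.5215, 0.0348, 0.3923]
eef_rot: [[-0.001, 1.0, 0.0], [1.0, 0.001, 0.0], [0.0, 0.0, -1.0]]
ft_force: [-0.2, -0.3, 0.1]
finger_gap: 0.0855
finger_force: 0.0
```

Call:
step_arm(deltas="0.8 0 0 0 0 0 0.5;0 0 0 0 0 -1 0.5;0 0 0 0 0 -1 0.5;0 0 0 0 0 -1 0.5;0 0 0 0 0 -1 0.5;0 0 0 0 0 -1 0.5;0 0 0 0 0 -1 0.5;0 0 0 0 0 -0.5 0.5;0 0 0 0 0 0 0.5")

```text
clock: 7.5
eef_pos: [0.5217, 0.0498, 0.3922]
eef_rot: [[-0.629, 0.777, -0.0], [0.777, 0.629, -0.0], [0.0, -0.0, -1.0]]
ft_force: [0.0, -0.1, 0.4]
finger_gap: 0.0428
finger_force: 0.0
```

Run:
```python
from h import *
f=grab('wrist','w3')
cv2.imwrite('pics/w3b.png',cv2.resize(f['img'][:,:,::-1],(800,600),interpolation=3))
s=bot.get_state();print(s['eef_pos'],s['eef_rot'].round(3),s['joints'].round(1),s['clock'])
```

```text
[0.52174703 0.04976707 0.39225149] [[-0.629  0.777 -0.   ]
 [ 0.777  0.629 -0.   ]
 [ 0.    -0.    -1.   ]] [ -7.5  -1.   87.9  -0.   93.1 -46.5] 7.55
```

View pics/w3b.png

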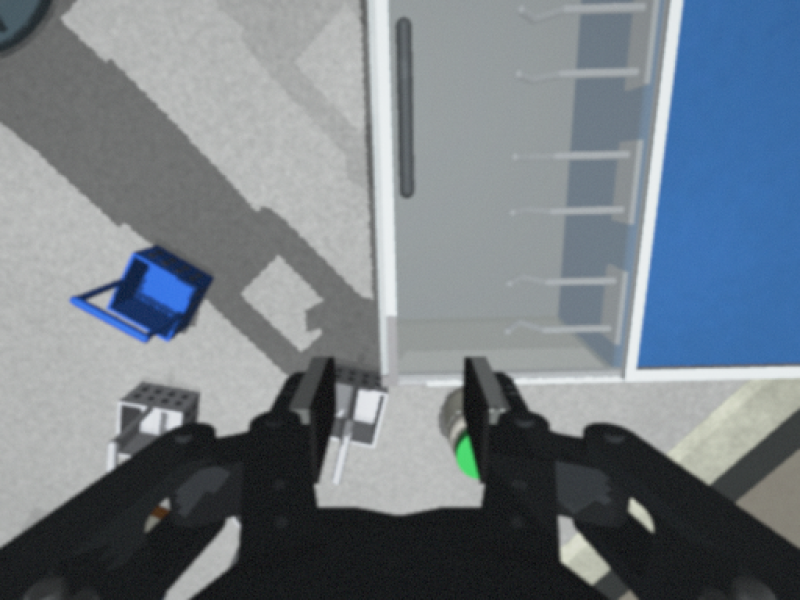

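The view from above the cabinet shows the handle from (404,20) to (407,193). The prong tips are at (507,330), (510,283), (512,211), (515,156), (519,74) and (522,12). I'll fit the cabinet pose from these.

```bash
cat >> h.py <<'E'
def cabw(c,p):
    a=c[2]; return np.array([c[0]+np.cos(a)*p[0]-np.sin(a)*p[1],c[1]+np.sin(a)*p[0]+np.cos(a)*p[1],p[2]])
def plan(tgt,yaw=None):
    s=bot.get_state(); R=s['eef_rot']; d=R.T@(np.asarray(tgt)-s['eef_pos']); y=np.degrees(np.arctan2(R[1,0],R[0,0]))
    print('tool shift units',(d/.02).round(2),'yaw now',y.round(2),'tilt',R[:,2].round(3), '' if yaw is None else 'az units %.2f'%(-(((yaw-y+90)%180)-90)/6),'t',s['clock'])
E
python3 - <<'E'
from h import *
from scipy.optimize import least_squares
f=load('w3'); k=.64
px=[(507,330),(510,283),(512,211),(515,156),(519,74),(522,12)]
tp=[(-.101,y,.150) for y in (-.171,-.129,-.071,-.029,.029,.071)]
hp=[(404,18),(407,195)]
def res(v,full=False):
    m=[P(f,cabw(v,p)) for p in tp]+[P(f,cabw(v,(v[3],y,.197))) for y in (.055,-.055)]
    return (np.array(m)/k-np.array(px+hp)).ravel()
r=least_squares(res,[.6,.25,.68,-.19],loss='soft_l1'); v=r.x
print(v.round(4),np.degrees(v[2]),r.fun.reshape(-1,2).round(1).tolist())
np.save('cab.npy',v)
# checks in other views
t,s=load('top0'),load('scene0')
for p in [(v[3],0,.197),(-.209,.213,.169),(-.209,-.213,.169),(.188,.213,.155),(.188,-.213,.155)]:
    print(p,cabw(v,p).round(4),P(t,cabw(v,p))/k,P(s,cabw(v,p))/k,P(f,cabw(v,p))/k)
h=cabw(v,(v[3],0,.197)); print(tri([(f,np.array((405.5,107))*k),(t,np.array((268,343))*k),(s,np.array((536,268))*k)]))
plan(h+[0,0,.12],np.degrees(v[2])+90)
E
```

```text
[ 0.601   0.2538  0.7011 -0.1855] 40.17114415894877 [[0.2, 0.4], [-0.6, -0.3], [0.6, 0.8], [0.1, 0.6], [-0.1, 0.0], [-0.2, -2.8], [0.0, -1.4], [-0.0, 2.3]]
(np.float64(-0.1855066376090702), 0, 0.197) [0.4593 0.1341 0.197 ] [264.56705975 342.26852066] [536.01602232 262.6406742 ] [405.57220275 111.4710759 ]
(-0.209, 0.213, 0.169) [0.3039 0.2817 0.169 ] [178.2442306  430.50366199] [612.3549469  231.23153884] [ 358.44613679 -271.46776836]
(-0.209, -0.213, 0.169) [ 0.5787 -0.0438  0.169 ] [370.7209463  278.03213896] [431.90931078 306.60057747] [381.579621   387.88222325]
(0.188, 0.213, 0.155) [0.6073 0.5378 0.155 ] [ 49.73813061 255.2160385 ] [769.81390561 362.59189831] [1009.39792294 -268.46225117]
(0.188, -0.213, 0.155) [0.8821 0.2123 0.155 ] [238.3979219  114.14318349] [571.83959874 471.53711756] [840.79989386 371.28193643]
(array([0.45737785, 0.13492246, 0.18177092]), [0.0029065403709257033, 0.0037137724638121, 0.0008468458996800743])
tool shift units [5.24 0.23 3.76] yaw now 128.98 tilt [-0. -0. -1.] az units -0.20 t 7.55
```

Call:
step_arm(deltas="1 0 1 0 0 -0.2 0.5;1 0 1 0 0 0 0.5;1 0 1 0 0 0 0.5;1 0 1 0 0 0 0.5;1 0.05 1 0 0 0 0.5;0.25 0.15 0 0 0 0 0.5;0 0 1 0 0 0 0.5;0 0 1 0 0 0 0.5;0 0 1 0 0 0 0.5;0 0 1 0 0 0 0.5;0 0 0.85 0 0 0 0.5;0 0 0 0 0 0 0.5")

```text
clock: 9.05
eef_pos: [0.4569, 0.1323, 0.1945]
eef_rot: [[-0.646, 0.764, -0.002], [0.764, 0.646, -0.0], [0.001, -0.002, -1.0]]
ft_force: [0.4, 0.7, -0.3]
finger_gap: 0.0427
finger_force: 0.0
```

Call:
step_arm(deltas="0 0 0 0 0 0 0;0 0 0 0 0 0 0;0 0 0 0 0 0 0;0 0 0 0 0 0 0;0 0 0 0 0 0 0")

```text
clock: 9.68
eef_pos: [0.4581, 0.1325, 0.1965]
eef_rot: [[-0.646, 0.763, 0.002], [0.763, 0.646, 0.0], [-0.001, 0.002, -1.0]]
ft_force: [-0.4, 0.7, 6.6]
finger_gap: 0.0076
finger_force: 58.7
```

Call:
step_arm(deltas="0 0.3 0 0 0 0 0;0 0.6 0 0 0 0 0;0 1 0 0 0 0 0;0 1 0 0 0 0 0;0 1 0 0 0 0 0;0 1 0 0 0 0 0;0 1 0 0 0 0 0;0 1 0 0 0 0 0;0 1 0 0 0 0 0;0 0.8 0 0 0 0 0;0 0.4 0 0 0 0 0;0 0.2 0 0 0 0 0")

```text
clock: 11.18
eef_pos: [0.5997, 0.2531, 0.1965]
eef_rot: [[-0.646, 0.763, 0.001], [0.763, 0.646, 0.0], [-0.001, 0.001, -1.0]]
ft_force: [-2.2, -0.9, 6.4]
finger_gap: 0.0079
finger_force: 59.1
```

Call:
step_arm(deltas="0 0.2 0 0 0 0 0;0 0.15 0 0 0 0 0;0 0 0 0 0 0 0")

```text
clock: 11.55
eef_pos: [0.6003, 0.2536, 0.1964]
eef_rot: [[-0.646, 0.763, -0.011], [0.763, 0.646, -0.008], [0.001, -0.014, -1.0]]
ft_force: [-24.5, -16.0, 21.5]
finger_gap: 0.0077
finger_force: 61.1
```

Call:
step_arm(deltas="0 0.15 0 0 0 0 0;0 0.1 0 0 0 0 0;0 0 0 0 0 0 0")

```text
clock: 11.92
eef_pos: [0.6004, 0.2537, 0.1963]
eef_rot: [[-0.646, 0.763, -0.021], [0.764, 0.645, -0.015], [0.003, -0.026, -1.0]]
ft_force: [-41.3, -29.4, 33.1]
finger_gap: 0.0074
finger_force: 62.8
```

Run:
```python
from h import *
f=grab('top','t1')
g=grab('wrist','w4')
c=f['img'][60:290,20:270,::-1]
cv2.imwrite('pics/t1b.png',np.hstack([cv2.resize(c,(400,368),interpolation=3),cv2.resize(g['img'][:,:,::-1],(400,300))[:300].copy() if 0 else cv2.copyMakeBorder(cv2.resize(g['img'][:,:,::-1],(400,300)),0,68,0,0,0)]))
v=np.load('cab.npy'); s=bot.get_state(); c,sn=np.cos(v[2]),np.sin(v[2]); d=s['eef_pos'][:2]-v[:2]; print('tcp cab',c*d[0]+sn*d[1],-sn*d[0]+c*d[1],s['ft_force'])
```

```text
tcp cab -0.0005073790655223936 0.000350984300153738 [-40.59018704 -29.25940109  32.77765058]
```

View pics/t1b.png

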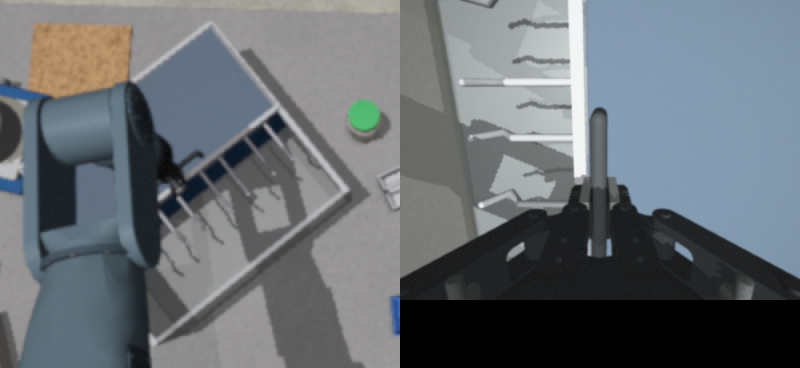

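The cover is hard against its rear stop: 50 N with no further motion. I'll relieve the push, open and lift.

Call:
step_arm(deltas="0 -0.45 0 0 0 0 0;0 0 0 0 0 0 0;0 0 0 0 0 0 0.5;0 0 0 0 0 0 0.5;0 0 0 0 0 0 0.5;0 0 -0.5 0 0 0 0.5;0 0 -1 0 0 0 0.5;0 0 -1 0 0 0 0.5;0 0 -1 0 0 0 0.5;0 0 -1 0 0 0 0.5;0 0 -1 0 0 0 0.5;0 0 -1 0 0 0 0.5")

```text
clock: 13.52
eef_pos: [0.6015, 0.2545, 0.3267]
eef_rot: [[-0.646, 0.763, 0.0], [0.763, 0.646, 0.0], [-0.0, 0.0, -1.0]]
ft_force: [0.3, 0.6, -0.0]
finger_gap: 0.0431
finger_force: 0.0
```

Run:
```python
from h import *
s=bot.get_state()
plan([.605,-.143,.25],114.6)
R=s['eef_rot'];print(R.round(3))
```

```text
tool shift units [-15.29 -12.7    3.83] yaw now 130.23 tilt [ 0.  0. -1.] az units 2.61 t 13.525
[[-0.646  0.763  0.   ]
 [ 0.763  0.646  0.   ]
 [-0.     0.    -1.   ]]
```

Call:
step_arm(deltas="-1 -0.83 0 0 0 0 0.5;-1 -0.83 0 0 0 0 0.5;-1 -0.83 0 0 0 0 0.5;-1 -0.83 0 0 0 0 0.5;-1 -0.83 0 0 0 0 0.5;-1 -0.83 0 0 0 0 0.5;-1 -0.83 0 0 0 0 0.5;-1 -0.83 0 0 0 0 0.5;-1 -0.83 0 0 0 0 0.5;-1 -0.83 0 0 0 0 0.5;-1 -0.83 0 0 0 0 0.5;-1 -0.83 0 0 0 0 0.5")

```text
clock: 15.02
eef_pos: [0.6044, -0.0582, 0.326]
eef_rot: [[-0.646, 0.763, 0.0], [0.763, 0.646, 0.0], [-0.0, 0.0, -1.0]]
ft_force: [-0.1, -1.2, -0.2]
finger_gap: 0.0427
finger_force: 0.0
```

Call:
step_arm(deltas="-1 -0.9 0.8 0 0 0 0.5;-1 -0.9 0.8 0 0 0 0.5;-1 -0.9 0.8 0 0 0 0.5;-0.3 0 0.8 0 0 0 0.5;0 0 0.6 0 0 1 0.5;0 0 0 0 0 1 0.5;0 0 0 0 0 0.6 0.5;0 0 0 0 0 0 0.5")

```text
clock: 16.02
eef_pos: [0.6062, -0.1417, 0.2493]
eef_rot: [[-0.418, 0.908, -0.0], [0.908, 0.418, 0.0], [0.0, 0.0, -1.0]]
ft_force: [0.2, 0.0, -0.5]
finger_gap: 0.043
finger_force: 0.0
```

Run:
```python
from h import *
f=grab('wrist','w5')
cv2.imwrite('pics/w5b.png',f['img'][:,:,::-1])
s=bot.get_state();print(s['eef_pos'],s['clock'],P(f,s['eef_pos']+[0,0,-.13]))
```

```text
Traceback (most recent call last):
  File "h.py", line 8, in P
    T=np.linalg.inv(f['T']); c=T[:3,:3]@np.asarray(p)+T[:3,3]; q=f['K']@c; return q[:2]/q[2]
                    ~^^^^^
KeyError: 'T'
```

View pics/w5b.png

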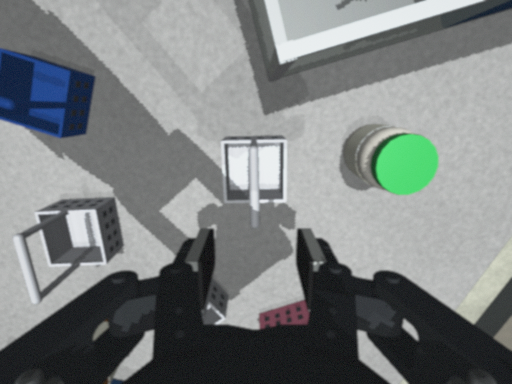

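The close view shows B's bar upright at column 255, rows 141–226. It is aligned with the tool and between the fingers.

Run:
```python
from h import *
f=load('w5');b=load('w2'); k=.64
for u in ((254,141),(256,226)): print(atz(f,u,.12),atz(f,u,.115))
print(tri([(f,(254,141)),(b,np.array((440,137))*k)]),tri([(f,(256,226)),(b,np.array((470,210))*k)]))
m=(atz(f,(254,141),.12)+atz(f,(256,226),.12))/2; print(m); plan([m[0],m[1],.118]); print(P(f,[.606,-.142,.12]))
```

```text
[ 0.58785078 -0.10455872  0.12      ] [ 0.58806304 -0.10506166  0.115     ]
[ 0.62249567 -0.17580079  0.12      ] [ 0.62338473 -0.17769548  0.115     ]
(array([ 0.59262319, -0.10986856,  0.07505035]), [0.002964063095100616, 0.0029640630951002565]) (array([ 0.61875339, -0.17149713,  0.13147466]), [0.0016820090157738444, 0.0016820090157739487])
[ 0.60517323 -0.14017976  0.12      ]
tool shift units [ 0.09 -0.01  6.57] yaw now 114.75 tilt [ 0.  0. -1.]  t 16.075
[255.03301941 187.37224378]
```

Call:
step_arm(deltas="0.1 0 1 0 0 -0.2 0.5;0 0 1 0 0 0 0.5;0 0 1 0 0 0 0.5;0 0 1 0 0 0 0.5;0 0 1 0 0 0 0.5;0 0 1 0 0 0 0.5;0 0 0.5 0 0 0 0.5;0 0 0 0 0 0 0;0 0 0 0 0 0 0;0 0 0 0 0 0 0;0 0 0 0 0 0 0;0 0 0 0 0 0 0")

```text
clock: 17.58
eef_pos: [0.6054, -0.1411, 0.1201]
eef_rot: [[-0.436, 0.9, 0.001], [0.9, 0.436, -0.001], [-0.001, 0.001, -1.0]]
ft_force: [-0.6, -1.4, 2.4]
finger_gap: 0.0068
finger_force: 58.9
```

Call:
step_arm(deltas="0 0 -0.4 0 0 0 0;0 0 -0.8 0 0 0 0;0 0 -1 0 0 0 0;0 0 -1 0 0 0 0;0 0 -1 0 0 0 0;0 0 -1 0 0 0 0;0 0 -1 0 0 0 0;0 0 -1 0 0 0 0;0 0 -1 0 0 0 0;0 0 -1 0 0 0 0;0 0 -1 0 0 0 0;0 0 0 0 0 0 0")

```text
clock: 19.08
eef_pos: [0.606, -0.1412, 0.3259]
eef_rot: [[-0.436, 0.9, 0.004], [0.9, 0.436, -0.002], [-0.003, 0.003, -1.0]]
ft_force: [-0.5, -0.3, -2.9]
finger_gap: 0.0069
finger_force: 58.8
```

Run:
```python
from h import *
v=np.load('cab.npy')
plan(cabw(v,(-.147,.05,.31)),130.17)
s=bot.get_state(); print(s['finger_force'],s['finger_gap'],s['ft_force'],s['ft_torque'])
g=grab('wrist','w6'); cv2.imwrite('pics/w6b.png',g['img'][:,:,::-1])
```

```text
tool shift units [18.49  0.64  0.74] yaw now 115.84 tilt [ 0.004 -0.002 -1.   ] az units -2.39 t 19.075
58.753952980041504 0.006878004809360746 [-0.49670808 -0.32210101 -2.87166949] [ 0.02665087 -0.07215717 -0.00110141]
```

View pics/w6b.png

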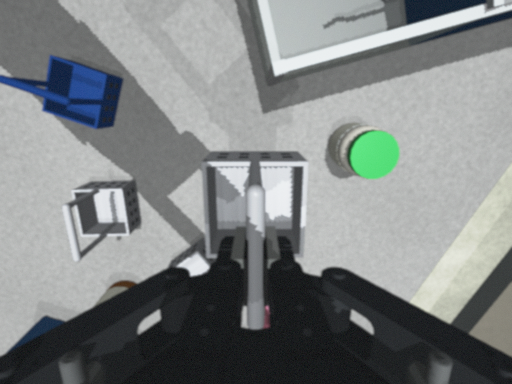

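Basket B hangs square in the grip, with its bar at column 256. I'll carry it to hook 2 and stop in front of the tips.

Call:
step_arm(deltas="0.5 0 0 0 0 0 0;1 0 0 0 0 0 0;1 0 0 0 0 0 0;1 0 0 0 0 0 0;1 0 0 0 0 0 0;1 0 0 0 0 0 0;1 0 0 0 0 0 0;1 0 0 0 0 0 0;1 0 0 0 0 0 0;1 0 0 0 0 0 0;1 0 0 0 0 0 0;1 0 0 0 0 0 0")

```text
clock: 20.62
eef_pos: [0.5042, 0.0674, 0.3233]
eef_rot: [[-0.436, 0.9, 0.0], [0.9, 0.436, 0.0], [-0.0, 0.0, -1.0]]
ft_force: [0.6, 0.4, -2.1]
finger_gap: 0.0067
finger_force: 58.6
```

Call:
step_arm(deltas="1 0.1 0 0 0 0 0;1 0.1 0 0 0 0 0;1 0.1 0 0 0 0 0;1 0.1 0 0 0 0 0;1 0.1 0.2 0 0 0 0;1 0.1 0.2 0 0 0 0;0.6 0 0.2 0 0 0 0;0.4 0 0.1 0 0 0 0;0 0 0 0 0 -0.8 0;0 0 0 0 0 -0.8 0;0 0 0 0 0 -0.8 0;0 0 0 0 0 0 0")

```text
clock: 22.12
eef_pos: [0.4547, 0.1973, 0.3093]
eef_rot: [[-0.645, 0.764, 0.0], [0.764, 0.645, -0.0], [-0.0, -0.0, -1.0]]
ft_force: [-0.2, 0.3, -2.2]
finger_gap: 0.0069
finger_force: 58.6
```

Run:
```python
from h import *
v=np.load('cab.npy')
plan(cabw(v,(-.147,.05,.168)),130.17);plan(cabw(v,(-.085,.05,.138)),130.17)
g=grab('wrist','w7'); cv2.imwrite('pics/w7b.png',g['img'][:,:,::-1])
```

```text
tool shift units [-0.06  0.06  7.07] yaw now 130.17 tilt [ 0. -0. -1.] az units -0.00 t 22.125
tool shift units [-0.06  3.16  8.57] yaw now 130.17 tilt [ 0. -0. -1.] az units -0.00 t 22.125
```

View pics/w7b.png

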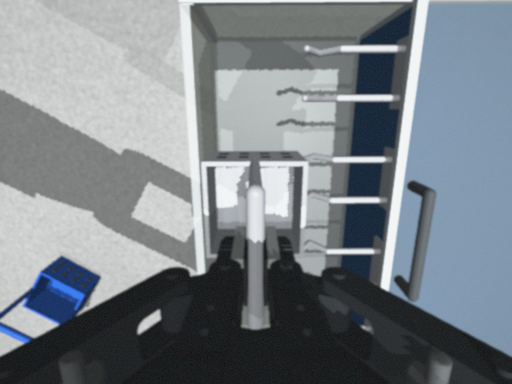

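The basket is above the chamber in front of hook 2, with prongs at rows 159 and 199 and tips near column 305. I'll check these against the fitted pose.

Run:
```python
from h import *
v=np.load('cab.npy');f=load('w7')
for y in (.171,.129,.071,.029): print(P(f,cabw(v,(-.101,y,.15))).round(1))
for y in (.205,):print(P(f,cabw(v,(-.201,y,.16))).round(1))
print(P(f,cabw(v,(-.147,.084,.31))))
```

```text
[308.2  48.5]
[306.   97.9]
[303.3 159.7]
[301.5 200.3]
[191.2   1.3]
[258.37545853 192.59764204]
```

The pose agrees within about 2 px. Next: lower, move rearwards, and set it down.

Call:
step_arm(deltas="0 0 0.5 0 0 0 0;0 0 1 0 0 0 0;0 0 1 0 0 0 0;0 0 1 0 0 0 0;0 0 1 0 0 0 0;0 0 1 0 0 0 0;0 0 1 0 0 0 0;0 0 0.5 0 0 0 0;0 0 0 0 0 0 0;0 0.5 0 0 0 0 0;0 0.5 0 0 0 0 0;0 0 0 0 0 0 0")

```text
clock: 23.68
eef_pos: [0.4711, 0.2111, 0.17]
eef_rot: [[-0.646, 0.763, 0.002], [0.763, 0.646, 0.0], [-0.001, 0.002, -1.0]]
ft_force: [-0.2, 0.0, -2.7]
finger_gap: 0.0067
finger_force: 58.7
```

Call:
step_arm(deltas="0 0.6 0 0 0 0 0;0 0.8 0 0 0 0 0;0 0.5 0 0 0 0 0;0 0.2 0 0 0 0 0;0 0 0.3 0 0 0 0;0 0 0.5 0 0 0 0;0 0 0.3 0 0 0 0;0 0 0.2 0 0 0 0;0 0 0 0 0 0 0")

```text
clock: 24.8
eef_pos: [0.5017, 0.2374, 0.1429]
eef_rot: [[-0.646, 0.763, -0.001], [0.763, 0.646, -0.0], [0.0, -0.001, -1.0]]
ft_force: [-0.1, -0.5, -2.4]
finger_gap: 0.0068
finger_force: 58.7
```

Call:
step_arm(deltas="0 0 0.15 0 0 0 0;0 0 0.15 0 0 0 0;0 0 0 0 0 0 0;0 0 0 0 0 0 0")

```text
clock: 25.3
eef_pos: [0.5022, 0.2376, 0.1375]
eef_rot: [[-0.646, 0.763, 0.001], [0.763, 0.646, 0.0], [-0.0, 0.001, -1.0]]
ft_force: [-0.1, 0.3, -1.2]
finger_gap: 0.0069
finger_force: 59.0
```

Weight is partly taken by the hook. I'll lower slightly more, then release.

Call:
step_arm(deltas="0 0 0.08 0 0 0 0;0 0 0 0 0 0 0;0 0 0 0 0 0 0")

```text
clock: 25.68
eef_pos: [0.5023, 0.2376, 0.1372]
eef_rot: [[-0.646, 0.763, 0.001], [0.763, 0.646, 0.0], [-0.001, 0.001, -1.0]]
ft_force: [-3.2, -0.8, 8.3]
finger_gap: 0.0066
finger_force: 60.0
```

Call:
step_arm(deltas="0 0 0 0 0 0 0.4;0 0 0 0 0 0 0.4;0 0 0 0 0 0 0.4;0 0 -0.4 0 0 0 0.4;0 0 -0.8 0 0 0 0.4;0 0 -1 0 0 0 0.4;0 0 -1 0 0 0 0.4;0 0 -1 0 0 0 0.4;0 0 -1 0 0 0 0.4;0 0 -1 0 0 0 0.4;0 0 -1 0 0 0 0.4;0 0 -1 0 0 0 0.5")

```text
clock: 27.18
eef_pos: [0.502, 0.2376, 0.3019]
eef_rot: [[-0.646, 0.763, 0.002], [0.763, 0.646, 0.0], [-0.001, 0.002, -1.0]]
ft_force: [0.2, 0.5, -0.1]
finger_gap: 0.0431
finger_force: 0.0
```

Run:
```python
from h import *
plan([.4377,-.3065,.25],120.3)
g=grab('wrist','w8'); f=grab('top','t2')
a=g['img'][:,:,::-1]; b=f['img'][100:292,160:416,::-1]
cv2.imwrite('pics/w8b.png',np.hstack([cv2.resize(a,(400,300),interpolation=cv2.INTER_AREA),cv2.resize(b,(400,300),interpolation=3)]))
```

```text
tool shift units [-18.69 -20.03   2.58] yaw now 130.24 tilt [ 0.002  0.    -1.   ] az units 1.66 t 27.175
```

View pics/w8b.png

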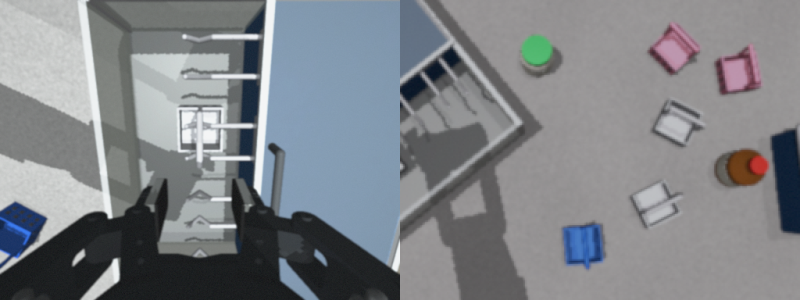

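B hangs on hook 2. A seems unmoved, but C seems shifted a few centimetres, so I'll re-measure it. Next is A.

Call:
step_arm(deltas="-0.93 -1 0 0 0 0 0.5;-0.93 -1 0 0 0 0 0.5;-0.93 -1 0 0 0 0 0.5;-0.93 -1 0 0 0 0 0.5;-0.93 -1 0 0 0 0 0.5;-0.93 -1 0 0 0 0 0.5;-0.93 -1 0 0 0 0 0.5;-0.93 -1 0 0 0 0 0.5;-0.93 -1 0 0 0 0 0.5;-0.93 -1 0 0 0 0 0.5;-0.93 -1 0 0 0 0 0.5;-0.93 -1 0 0 0 0 0.5")

```text
clock: 28.78
eef_pos: [0.4625, -0.0887, 0.2995]
eef_rot: [[-0.646, 0.763, -0.0], [0.763, 0.646, 0.0], [0.0, -0.0, -1.0]]
ft_force: [0.1, -0.7, 0.9]
finger_gap: 0.0429
finger_force: 0.0
```

Call:
step_arm(deltas="-0.94 -1 0 0 0 0 0.5;-0.94 -1 0 0 0 0 0.5;-0.94 -1 0 0 0 0 0.5;-0.94 -1 0.2 0 0 0 0.5;-0.94 -1 0.4 0 0 0 0.5;-0.94 -1 0.5 0 0 0 0.5;-0.94 -1 0.5 0 0 0 0.5;-0.94 -1 0.5 0 0 0 0.5;0 0 0.5 0 0 0.85 0.5;0 0 0 0 0 0.8 0.5;0 0 0 0 0 0 0.5;0 0 0 0 0 0 0.5")

```text
clock: 30.28
eef_pos: [0.4379, -0.306, 0.2478]
eef_rot: [[-0.507, 0.862, 0.0], [0.862, 0.507, -0.0], [-0.0, 0.0, -1.0]]
ft_force: [0.1, -0.6, -0.1]
finger_gap: 0.0427
finger_force: 0.0
```

Run:
```python
from h import *
plan([.4377,-.3065,.12],120.3)
g=grab('wrist','w9'); cv2.imwrite('pics/w9b.png',g['img'][:,:,::-1])
```

```text
tool shift units [-0.02 -0.02  6.39] yaw now 120.43 tilt [ 0. -0. -1.] az units 0.02 t 30.275
```

View pics/w9b.png

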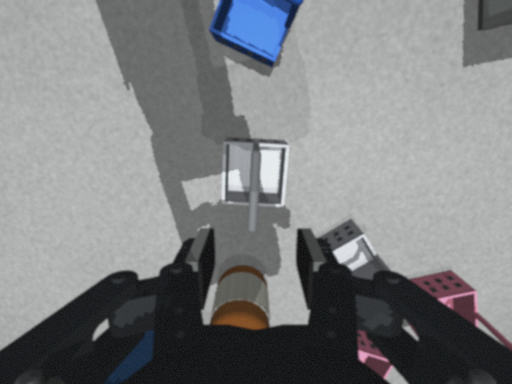

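A's bar runs (256,143)–(252,231), between the fingers.

Run:
```python
from h import *
f=load('w9')
p,q=atz(f,(256,143),.12),atz(f,(252,231),.12); d=p-q; m=(p+q)/2
print(p,q,m,np.linalg.norm(d)); plan([*m[:2],.119],np.degrees(np.arctan2(d[1],d[0])))
```

```text
[ 0.4182679  -0.27134685  0.12      ] [ 0.45656359 -0.34403046  0.12      ] [ 0.43741574 -0.30768865  0.12      ] 0.08215513785772777
tool shift units [-0.06 -0.07  6.44] yaw now 120.42 tilt [ 0. -0. -1.] az units 0.44 t 30.325
```

Call:
step_arm(deltas="0 -0.05 1 0 0 0.4 0.5;0 0 1 0 0 0 0.5;0 0 1 0 0 0 0.5;0 0 1 0 0 0 0.5;0 0 1 0 0 0 0.5;0 0 1 0 0 0 0.5;0 0 0.4 0 0 0 0.5;0 0 0 0 0 0 0;0 0 0 0 0 0 0;0 0 0 0 0 0 0;0 0 0 0 0 0 0;0 0 0 0 0 0 0")

```text
clock: 31.82
eef_pos: [0.4375, -0.3071, 0.1207]
eef_rot: [[-0.469, 0.883, 0.001], [0.883, 0.469, -0.001], [-0.002, 0.0, -1.0]]
ft_force: [-0.5, -0.1, 6.1]
finger_gap: 0.0069
finger_force: 58.8
```

Call:
step_arm(deltas="0 0 -0.4 0 0 0 0;0 0 -0.8 0 0 0 0;0 0 -1 0 0 0 0;0 0 -1 0 0 0 0;0 0 -1 0 0 0 0;0 0 -1 0 0 0 0;0 0 -1 0 0 0 0;0 0 -1 0 0 0 0;0 0 -1 0 0 0 0;0 0 -1 0 0 0 0;0 0 -1 0 0 0 0;0 0 0 0 0 0 0")

```text
clock: 33.33
eef_pos: [0.4375, -0.3071, 0.326]
eef_rot: [[-0.469, 0.883, 0.003], [0.883, 0.469, -0.003], [-0.004, 0.001, -1.0]]
ft_force: [-0.1, -0.1, -3.2]
finger_gap: 0.0065
finger_force: 58.6
```

Run:
```python
from h import *
v=np.load('cab.npy')
s=bot.get_state(); print(s['finger_gap'],s['ft_force'],s['eef_pos'])
plan(cabw(v,(-.147,-.05,.31)),130.17)
f=grab('wrist','w10'); a=load('w7')
# compare the held basket's look with that of B: best shift along rows of the bar patch
g=lambda i:cv2.cvtColor(i,cv2.COLOR_RGB2GRAY)
t=g(a['img'])[150:230,200:310]; r=cv2.matchTemplate(g(f['img'])[110:270,160:350],t,cv2.TM_CCOEFF_NORMED); _,m,_,l=cv2.minMaxLoc(r); print('match',m,'shift px',l[0]-40,l[1]-40)
```

```text
0.006507541808758695 [-0.07695276 -0.07508348 -3.2002253 ] [ 0.43754224 -0.30705241  0.32599882]
tool shift units [16.95 13.71  0.75] yaw now 117.94 tilt [ 0.003 -0.003 -1.   ] az units -2.04 t 33.325
match 0.797500729560852 shift px 1 3
```

Call:
step_arm(deltas="0.5 0.4 0 0 0 0 0;1 0.81 0 0 0 0 0;1 0.81 0 0 0 0 0;1 0.81 0 0 0 0 0;1 0.81 0 0 0 0 0;1 0.81 0 0 0 0 0;1 0.81 0 0 0 0 0;1 0.81 0 0 0 0 0;1 0.81 0 0 0 0 0;1 0.81 0 0 0 0 0;1 0.81 0 0 0 0 0;1 0.81 0 0 0 0 0")

```text
clock: 34.88
eef_pos: [0.493, -0.0143, 0.3225]
eef_rot: [[-0.469, 0.883, -0.002], [0.883, 0.469, 0.001], [0.002, -0.001, -1.0]]
ft_force: [0.6, -0.4, -3.8]
finger_gap: 0.0063
finger_force: 58.5
```

Call:
step_arm(deltas="1 0.81 0 0 0 0 0;1 0.81 0 0 0 0 0;1 0.81 0 0 0 0 0;1 0.81 0.2 0 0 0 0;1 0.81 0.2 0 0 0 0;0.5 0.35 0.2 0 0 0 0;0 0 0.1 0 0 -0.7 0;0 0 0 0 0 -0.7 0;0 0 0 0 0 -0.65 0;0 0 0 0 0 0 0")

```text
clock: 36.12
eef_pos: [0.5195, 0.1222, 0.3091]
eef_rot: [[-0.645, 0.764, -0.001], [0.764, 0.645, -0.0], [0.001, -0.001, -1.0]]
ft_force: [0.1, -0.1, -4.1]
finger_gap: 0.0069
finger_force: 58.6
```

Run:
```python
from h import *
v=np.load('cab.npy')
plan(cabw(v,(-.147,-.05,.168)),130.17);plan(cabw(v,(-.085,-.05,.138)),130.17)
f=grab('wrist','w11'); a=load('w7')
g=lambda i:cv2.cvtColor(i,cv2.COLOR_RGB2GRAY)
for n,(y0,y1,x0,x1) in {'basket':(150,230,200,310),'tips':(140,215,310,380)}.items():
    t=g(a['img'])[y0:y1,x0:x1]; r=cv2.matchTemplate(g(f['img'])[y0-15:y1+15,x0-15:x1+15],t,cv2.TM_CCOEFF_NORMED); _,m,_,l=cv2.minMaxLoc(r); print(n,m,l[0]-15,l[1]-15)
```

```text
tool shift units [-0.11  0.02  7.05] yaw now 130.19 tilt [-0.001 -0.    -1.   ] az units 0.00 t 36.125
tool shift units [-0.11  3.12  8.55] yaw now 130.19 tilt [-0.001 -0.    -1.   ] az units 0.00 t 36.125
basket 0.9603161811828613 1 2
tips 0.9963441491127014 0 1
```

Call:
step_arm(deltas="0 0 0.5 0 0 0 0;0 0 1 0 0 0 0;0 0 1 0 0 0 0;0 0 1 0 0 0 0;0 0 1 0 0 0 0;0 0 1 0 0 0 0;0 0 1 0 0 0 0;-0.1 0 0.5 0 0 0 0;0 0 0 0 0 0 0;0 0.5 0 0 0 0 0;0 0.5 0 0 0 0 0;0 0 0 0 0 0 0")

```text
clock: 37.67
eef_pos: [0.5376, 0.1343, 0.1704]
eef_rot: [[-0.647, 0.763, 0.002], [0.763, 0.647, 0.0], [-0.001, 0.001, -1.0]]
ft_force: [-0.3, -0.4, -3.6]
finger_gap: 0.0066
finger_force: 58.6
```

Call:
step_arm(deltas="0 0.6 0 0 0 0 0;0 0.8 0 0 0 0 0;0 0.5 0 0 0 0 0;0 0.2 0 0 0 0 0;0 0 0.3 0 0 0 0;0 0 0.5 0 0 0 0;0 0 0.4 0 0 0 0;0 0 0.3 0 0 0 0;0 0 0.05 0 0 0 0;0 0 0 0 0 0 0")

```text
clock: 38.92
eef_pos: [0.568, 0.1605, 0.1384]
eef_rot: [[-0.646, 0.763, -0.001], [0.763, 0.646, -0.001], [0.001, -0.001, -1.0]]
ft_force: [-3.3, -2.5, -2.9]
finger_gap: 0.0071
finger_force: 58.8
```

Call:
step_arm(deltas="0 0 0.1 0 0 0 0;0 0 0 0 0 0 0;0 0 0 0 0 0 0")

```text
clock: 39.3
eef_pos: [0.5682, 0.1605, 0.1381]
eef_rot: [[-0.646, 0.763, -0.001], [0.763, 0.646, -0.001], [-0.0, -0.001, -1.0]]
ft_force: [-8.0, -3.3, 8.0]
finger_gap: 0.0064
finger_force: 60.0
```

It is seated. I'll release, lift and re-measure C.

Call:
step_arm(deltas="0 0 0 0 0 0 0.4;0 0 0 0 0 0 0.4;0 0 0 0 0 0 0.4;0 0 -0.4 0 0 0 0.4;0 0 -0.8 0 0 0 0.4;0 0 -1 0 0 0 0.4;0 0 -1 0 0 0 0.4;0 0 -1 0 0 0 0.4;0 0 -1 0 0 0 0.4;0 0 -1 0 0 0 0.4;0 0 -1 0 0 0 0.4;0 0 -1 0 0 0 0.5")

```text
clock: 40.8
eef_pos: [0.5687, 0.1608, 0.3029]
eef_rot: [[-0.646, 0.763, 0.002], [0.763, 0.646, 0.0], [-0.001, 0.001, -1.0]]
ft_force: [-0.8, 0.6, 0.3]
finger_gap: 0.0425
finger_force: 0.0
```

Run:
```python
from h import *
f=grab('top','t3'); grab('wrist','w12'); o=load('top0')
# displacement of C between top views: template from the first
g=lambda i:cv2.cvtColor(i,cv2.COLOR_RGB2GRAY)
t=g(o['img'])[152:195,308:352]
for n in ('top0','t2','t3'):
    r=cv2.matchTemplate(g(load(n)['img'])[120:230,280:400],t,cv2.TM_CCOEFF_NORMED); _,m,_,l=cv2.minMaxLoc(r); print(n,m,l[0]-28,l[1]-32)
plan([.60,-.34,.30],50)
```

```text
top0 1.0 0 0
t2 0.9615027904510498 8 5
t3 0.9617101550102234 8 5
tool shift units [-20.09 -15.04   0.24] yaw now 130.24 tilt [ 0.006  0.001 -1.   ] az units 13.37 t 40.9
```

C was knocked about 24 mm in −y and 15 mm in −x, to ≈(0.613,−0.345). I'll go above it.

Call:
step_arm(deltas="-1 -0.71 0 0 0 0 0.5;-1 -0.71 0 0 0 0 0.5;-1 -0.71 0 0 0 0 0.5;-1 -0.71 0 0 0 0 0.5;-1 -0.71 0 0 0 0 0.5;-1 -0.71 0 0 0 0 0.5;-1 -0.71 0 0 0 0 0.5;-1 -0.71 0 0 0 0 0.5;-1 -0.71 0 0 0 0 0.5;-1 -0.71 0 0 0 0 0.5;-1 -0.71 0 0 0 0 0.5;-1 -0.71 0 0 0 0 0.5")

```text
clock: 42.4
eef_pos: [0.5934, -0.1333, 0.3004]
eef_rot: [[-0.646, 0.763, -0.0], [0.763, 0.646, 0.0], [0.0, -0.0, -1.0]]
ft_force: [-0.4, 0.3, -0.5]
finger_gap: 0.0425
finger_force: 0.0
```

Call:
step_arm(deltas="-1 -0.71 0 0 0 0 0.5;-1 -0.71 0 0 0 0 0.5;-1 -0.71 0 0 0 0 0.5;-1 -0.71 0 0 0 0 0.5;-1 -0.71 0 0 0 0 0.5;-1 -0.71 0 0 0 0 0.5;-1 -0.71 0 0 0 0 0.5;-1 -0.71 0 0 0 0 0.5;-0.7 -0.45 0 0 0 0 0.5;0 0 0 0 0 1 0.5;0 0 0 0 0 1 0.5;0 0 0 0 0 1 0.5")

```text
clock: 43.9
eef_pos: [0.6125, -0.3448, 0.3006]
eef_rot: [[-0.375, 0.927, -0.0], [0.927, 0.375, 0.0], [0.0, 0.0, -1.0]]
ft_force: [0.0, -0.2, 0.1]
finger_gap: 0.0427
finger_force: 0.0
```

Call:
step_arm(deltas="0 0 0.25 0 0 1 0.5;0 0 0.25 0 0 1 0.5;0 0 0.25 0 0 1 0.5;0 0 0.25 0 0 1 0.5;0 0 0.25 0 0 1 0.5;0 0 0.25 0 0 1 0.5;0 0 0.25 0 0 1 0.5;0 0 0.25 0 0 1 0.5;0 0 0.25 0 0 1 0.5;0 0 0.25 0 0 1 0.5;0 0 0 0 0 0 0.5")

```text
clock: 45.28
eef_pos: [0.6123, -0.3445, 0.2501]
eef_rot: [[0.611, 0.791, -0.001], [0.791, -0.611, 0.001], [0.0, -0.001, -1.0]]
ft_force: [-0.2, 0.4, -0.4]
finger_gap: 0.0427
finger_force: 0.0
```

Run:
```python
from h import *
g=grab('wrist','w13'); cv2.imwrite('pics/w13b.png',g['img'][:,:,::-1]); plan([.613,-.345,.12])
```

```text
tool shift units [0.   0.04 6.53] yaw now 52.37 tilt [-0.  0. -1.]  t 45.325
```

View pics/w13b.png

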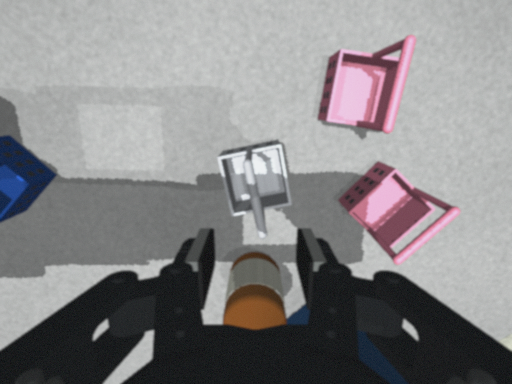

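C's bar runs (247,152)–(263,235), turned about 10° from the tool. The bottle stands clear behind.

Run:
```python
from h import *
f=load('w13')
p,q=atz(f,(247,152),.12),atz(f,(263,235),.12); d=p-q; m=(p+q)/2
print(p,q,m,np.linalg.norm(d)); plan([*m[:2],.119],np.degrees(np.arctan2(d[1],d[0])))
```

```text
[ 0.6256562  -0.31496305  0.12      ] [ 0.58876868 -0.3864184   0.12      ] [ 0.60721244 -0.35069073  0.12      ] 0.0804149035802396
tool shift units [-0.4  -0.02  6.58] yaw now 52.37 tilt [-0.  0. -1.] az units -1.72 t 45.325
```

Call:
step_arm(deltas="-0.4 0 0.5 0 0 0 0.5;0 0 1 0 0 -0.9 0.5;0 0 1 0 0 -0.8 0.5;0 0 1 0 0 0 0.5;0 0 1 0 0 0 0.5;0 0 1 0 0 0 0.5;0 0 1 0 0 0 0.5;0 0 0 0 0 0 0;0 0 0 0 0 0 0;0 0 0 0 0 0 0;0 0 0 0 0 0 0;0 0 0 0 0 0 0")

```text
clock: 46.82
eef_pos: [0.6076, -0.3509, 0.121]
eef_rot: [[0.463, 0.886, 0.0], [0.886, -0.463, -0.0], [0.0, 0.0, -1.0]]
ft_force: [-0.0, 0.6, -1.1]
finger_gap: 0.0064
finger_force: 58.5
```

Call:
step_arm(deltas="0 0 -0.4 0 0 0 0;0 0 -0.8 0 0 0 0;0 0 -1 0 0 0 0;0 0 -1 0 0 0 0;0 0 -1 0 0 0 0;0 0 -1 0 0 0 0;0 0 -1 0 0 0 0;0 0 -1 0 0 0 0;0 0 -1 0 0 0 0;0 0 -1 0 0 0 0;0 0 -1 0 0 0 0;0 0 0 0 0 0 0")

```text
clock: 48.32
eef_pos: [0.6082, -0.3515, 0.3276]
eef_rot: [[0.463, 0.887, 0.003], [0.887, -0.463, -0.003], [-0.001, 0.004, -1.0]]
ft_force: [-0.4, 0.9, -2.4]
finger_gap: 0.0063
finger_force: 58.5
```

```bash
cat > cmp.py <<'E'
from h import *
import sys
f=grab('wrist',sys.argv[1]); a=load('w11')
g=lambda i:cv2.cvtColor(i,cv2.COLOR_RGB2GRAY)
for n,(y0,y1,x0,x1) in {'basket':(150,230,200,310),'tips':(140,215,310,380)}.items():
    t=g(a['img'])[y0:y1,x0:x1]; r=cv2.matchTemplate(g(f['img'])[y0-20:y1+20,x0-20:x1+20],t,cv2.TM_CCOEFF_NORMED); _,m,_,l=cv2.minMaxLoc(r); print(n,m,l[0]-20,l[1]-20)
v=np.load('cab.npy')
s=bot.get_state(); print(s['finger_gap'],s['ft_force'],s['eef_pos'])
plan(cabw(v,(-.147,-.15,.31)),130.17);plan(cabw(v,(-.147,-.15,.168)),130.17);plan(cabw(v,(-.085,-.15,.138)),130.17)
E
python3 cmp.py w14
```

```text
basket 0.6811040639877319 -1 1
tips 0.16446517407894135 -8 -6
0.0068254545324393555 [ 0.6036509   0.6935979  -2.73145957] [ 0.60776309 -0.35106889  0.32575628]
tool shift units [ 17.01 -10.14   0.76] yaw now 62.44 tilt [ 0.001 -0.001 -1.   ] az units -11.29 t 48.375
tool shift units [ 17.01 -10.15   7.86] yaw now 62.44 tilt [ 0.001 -0.001 -1.   ] az units -11.29 t 48.375
tool shift units [19.88 -8.98  9.36] yaw now 62.44 tilt [ 0.001 -0.001 -1.   ] az units -11.29 t 48.375
```

Call:
step_arm(deltas="0 0 0 0 0 -0.6 0;0 0 0 0 0 -1 0;0 0 0 0 0 -1 0;0 0 0 0 0 -1 0;0 0 0 0 0 -1 0;0 0 0 0 0 -1 0;0 0 0 0 0 -1 0;0 0 0 0 0 -1 0;0 0 0 0 0 -1 0;0 0 0 0 0 -1 0;0 0 0 0 0 -1 0;0 0 0 0 0 -0.7 0")

```text
clock: 49.88
eef_pos: [0.607, -0.3505, 0.3228]
eef_rot: [[-0.648, 0.762, -0.002], [0.762, 0.648, 0.002], [0.003, -0.0, -1.0]]
ft_force: [0.9, 0.8, -3.2]
finger_gap: 0.0068
finger_force: 58.5
```

Call:
step_arm(deltas="0.5 0.4 0 0 0 0 0;1 0.75 0 0 0 0 0;1 0.75 0 0 0 0 0;1 0.75 0 0 0 0 0;1 0.75 0 0 0 0 0;1 0.75 0 0 0 0 0;1 0.75 0 0 0 0 0;1 0.75 0 0 0 0 0;1 0.75 0 0 0 0 0;1 0.75 0 0 0 0 0;1 0.75 0 0 0 0 0;1 0.75 0 0 0 0 0")

```text
clock: 51.38
eef_pos: [0.5908, -0.0619, 0.3247]
eef_rot: [[-0.646, 0.763, 0.0], [0.763, 0.646, -0.0], [-0.0, 0.0, -1.0]]
ft_force: [0.2, -0.3, -2.7]
finger_gap: 0.0068
finger_force: 58.5
```

Call:
step_arm(deltas="1 0.75 0.1 0 0 0 0;1 0.75 0.2 0 0 0 0;1 0.75 0.2 0 0 0 0;0.8 0.6 0.2 0 0 0 0;0.5 0.4 0 0 0 0 0;0 0 0 0 0 0 0;0 0 0 0 0 0 0")

```text
clock: 52.25
eef_pos: [0.5852, 0.0436, 0.3109]
eef_rot: [[-0.646, 0.764, 0.0], [0.764, 0.646, -0.001], [-0.001, -0.0, -1.0]]
ft_force: [-0.6, -0.3, -2.3]
finger_gap: 0.0065
finger_force: 58.5
```

```bash
python3 cmp.py w15
```

```text
basket 0.9581446051597595 0 0
tips 0.9523930549621582 0 -3
0.006625154662973505 [-1.19397255  0.4375803  -3.42857408] [0.58522751 0.04339901 0.31086734]
tool shift units [0.03 0.04 0.04] yaw now 130.19 tilt [ 0. -0. -1.] az units 0.00 t 52.3
tool shift units [0.03 0.04 7.14] yaw now 130.19 tilt [ 0. -0. -1.] az units 0.00 t 52.3
tool shift units [0.03 3.14 8.64] yaw now 130.19 tilt [ 0. -0. -1.] az units 0.00 t 52.3
```

Call:
step_arm(deltas="0 0 0.5 0 0 0 0;0 0 1 0 0 0 0;0 0 1 0 0 0 0;0 0 1 0 0 0 0;0 0 1 0 0 0 0;0 0 1 0 0 0 0;0 0 1 0 0 0 0;0 0 0.6 0 0 0 0;0 0 0 0 0 0 0;0 0.5 0 0 0 0 0;0 0.5 0 0 0 0 0;0 0 0 0 0 0 0")

```text
clock: 53.8
eef_pos: [0.6014, 0.0577, 0.1694]
eef_rot: [[-0.647, 0.763, 0.002], [0.763, 0.647, -0.0], [-0.001, 0.001, -1.0]]
ft_force: [0.2, 0.5, -2.8]
finger_gap: 0.0069
finger_force: 58.5
```

Call:
step_arm(deltas="0 0.6 0 0 0 0 0;0 0.8 0 0 0 0 0;0 0.5 0 0 0 0 0;0 0.2 0 0 0 0 0;0 0 0.3 0 0 0 0;0 0 0.5 0 0 0 0;0 0 0.4 0 0 0 0;0 0 0.3 0 0 0 0;0 0 0.05 0 0 0 0;0 0 0 0 0 0 0")

```text
clock: 55.05
eef_pos: [0.6326, 0.0843, 0.1382]
eef_rot: [[-0.646, 0.763, 0.001], [0.763, 0.646, 0.0], [-0.0, 0.001, -1.0]]
ft_force: [0.4, 1.5, 0.5]
finger_gap: 0.0071
finger_force: 59.1
```

Call:
step_arm(deltas="0 0 0.06 0 0 0 0;0 0 0 0 0 0 0;0 0 0 0 0 0 0.4;0 0 0 0 0 0 0.4;0 0 0 0 0 0 0.4;0 0 -0.4 0 0 0 0.4;0 0 -0.8 0 0 0 0.4;0 0 -1 0 0 0 0.4;0 0 -1 0 0 0 0.4;0 0 -1 0 0 0 0.4;0 0 -1 0 0 0 0.4;0 0 -1 0 0 0 0.4")

```text
clock: 56.55
eef_pos: [0.6324, 0.0842, 0.262]
eef_rot: [[-0.646, 0.763, 0.0], [0.763, 0.646, -0.0], [-0.0, 0.0, -1.0]]
ft_force: [-0.7, 0.2, -0.2]
finger_gap: 0.0343
finger_force: 0.0
```

Call:
step_arm(deltas="0 0 -1 0 0 0 0.5;0 0 -1 0 0 0 0.5;0 0 -0.5 0 0 0 0.5;0 0 0 0 0 0 0.5")

```text
clock: 57.05
eef_pos: [0.6327, 0.0842, 0.3114]
eef_rot: [[-0.646, 0.763, 0.001], [0.763, 0.646, -0.0], [-0.001, 0.001, -1.0]]
ft_force: [-0.6, 0.0, 0.6]
finger_gap: 0.0427
finger_force: 0.0
```

Run:
```python
from h import *
plan([.6003,.2536,.195],130.17)
w=grab('wrist','w16'); grab('top','t4'); s=grab('scene','s4')
a=cv2.resize(w['img'][:,:,::-1],(400,300),interpolation=cv2.INTER_AREA); 
b=cv2.resize(s['img'][140:320,260:500,::-1],(400,300),interpolation=3)
cv2.imwrite('pics/f.png',np.hstack([a,b]))
```

```text
tool shift units [7.52 4.23 5.82] yaw now 130.24 tilt [ 0.001 -0.    -1.   ] az units 0.01 t 57.05
```

View pics/f.png

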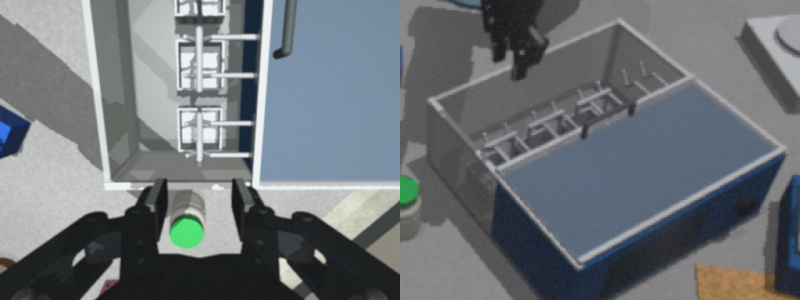

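All three baskets hang, at columns ≈198 in the left panel on hooks 0, 1 and 2. Now I go to the handle and slide the cover shut.

Call:
step_arm(deltas="1 0.55 0 0 0 0 0.5;1 0.55 0 0 0 0 0.5;1 0.55 0 0 0 0 0.5;1 0.55 0 0 0 0 0.5;1 0.55 0 0 0 0 0.5;1 0.55 0 0 0 0 0.5;1 0.55 0 0 0 0 0.5;0.5 0.4 0 0 0 0 0.5;0 0 1 0 0 0 0.5;0 0 1 0 0 0 0.5;0 0 1 0 0 0 0.5;0 0 1 0 0 0 0.5")

```text
clock: 58.7
eef_pos: [0.6001, 0.2528, 0.2283]
eef_rot: [[-0.645, 0.764, -0.001], [0.764, 0.645, -0.0], [0.001, -0.001, -1.0]]
ft_force: [0.5, 0.1, 0.2]
finger_gap: 0.0425
finger_force: 0.0
```

Call:
step_arm(deltas="0 0 1 0 0 0 0.5;0 0 0.7 0 0 0 0.5;0 0 0 0 0 0 0.5;0 0 0 0 0 0 0;0 0 0 0 0 0 0;0 0 0 0 0 0 0;0 0 0 0 0 0 0;0 0 0 0 0 0 0")

```text
clock: 59.7
eef_pos: [0.6002, 0.2532, 0.1978]
eef_rot: [[-0.646, 0.763, 0.0], [0.763, 0.646, -0.001], [-0.001, -0.0, -1.0]]
ft_force: [-4.0, -3.5, 3.5]
finger_gap: 0.0079
finger_force: 58.6
```

Call:
step_arm(deltas="0 -0.3 0 0 0 0 0;0 -0.6 0 0 0 0 0;0 -1 0 0 0 0 0;0 -1 0 0 0 0 0;0 -1 0 0 0 0 0;0 -1 0 0 0 0 0;0 -1 0 0 0 0 0;0 -1 0 0 0 0 0;0 -1 0 0 0 0 0;0 -0.7 0 0 0 0 0;0 -0.4 0 0 0 0 0;0 -0.2 0 0 0 0 0")

```text
clock: 61.2
eef_pos: [0.4604, 0.1342, 0.1977]
eef_rot: [[-0.646, 0.764, 0.003], [0.764, 0.646, -0.0], [-0.002, 0.003, -1.0]]
ft_force: [2.1, 0.0, 6.0]
finger_gap: 0.0082
finger_force: 59.5
```

Call:
step_arm(deltas="0 -0.15 0 0 0 0 0;0 -0.15 0 0 0 0 0;0 -0.15 0 0 0 0 0;0 0 0 0 0 0 0")

```text
clock: 61.7
eef_pos: [0.4536, 0.1284, 0.1977]
eef_rot: [[-0.646, 0.763, 0.003], [0.763, 0.646, -0.001], [-0.002, 0.002, -1.0]]
ft_force: [0.5, -1.5, 7.7]
finger_gap: 0.0077
finger_force: 59.6
```

Call:
step_arm(deltas="0 -0.1 0 0 0 0 0;0 -0.1 0 0 0 0 0;0 -0.1 0 0 0 0 0;0 -0.1 0 0 0 0 0;0 0 0 0 0 0 0")

```text
clock: 62.32
eef_pos: [0.4529, 0.1277, 0.1979]
eef_rot: [[-0.645, 0.764, 0.017], [0.764, 0.645, 0.01], [-0.004, 0.02, -1.0]]
ft_force: [30.3, 23.4, -16.9]
finger_gap: 0.0077
finger_force: 58.2
```

The cover is home against its front stop: 193 mm travelled and 38 N. I'll relieve most of the push, release and retract.

Call:
step_arm(deltas="0 0.25 0 0 0 0 0;0 0 0 0 0 0 0;0 0 0 0 0 0 0.5;0 0 0 0 0 0 0.5;0 0 0 0 0 0 0.5;0 0 0 0 0 0 0.5;0 0 -0.5 0 0 0 0.5;0 0 -1 0 0 0 0.5;0 0 -1 0 0 0 0.5;0 0 -1 0 0 0 0.5;0 0 -1 0 0 0 0.5;0 0 -1 0 0 0 0.5")

```text
clock: 63.82
eef_pos: [0.4508, 0.127, 0.308]
eef_rot: [[-0.646, 0.763, 0.001], [0.763, 0.646, 0.0], [-0.0, 0.001, -1.0]]
ft_force: [0.8, -0.2, -1.2]
finger_gap: 0.0428
finger_force: 0.0
```

Call:
step_arm(deltas="-1 0 -1 0 0 0 0.5;-1 0 -1 0 0 0 0.5;-1 0 -1 0 0 0 0.5;-1 0 -1 0 0 0 0.5;0 0 0 0 0 0 0.5")

```text
clock: 64.45
eef_pos: [0.5035, 0.0651, 0.3885]
eef_rot: [[-0.645, 0.764, 0.003], [0.764, 0.645, -0.0], [-0.003, 0.002, -1.0]]
ft_force: [0.2, -0.1, -0.6]
finger_gap: 0.0427
finger_force: 0.0
```

Run:
```python
from h import *
v=np.load('cab.npy'); f=grab('wrist','w17'); g=cv2.cvtColor(f['img'],cv2.COLOR_RGB2GRAY)
# handle column: darkest blob along rows at the predicted handle middle, vs prediction for x=-.193 (and -.187)
for x in (-.1935,-.1875):
    for y in (.03,0,-.03): 
        p=P({'T':f['world_from_camera'],'K':f['intrinsics']},cabw(v,(x,y,.197))); print(x,y,p.round(1))
for y in (.03,0,-.03):
    F={'T':f['world_from_camera'],'K':f['intrinsics']}; p=P(F,cabw(v,(-.19,y,.197))); r,c=int(round(p[1])),int(round(p[0]))
    if 0<=r<384: print(r,c-10,g[r,c-10:c+14].tolist())
s=bot.get_state(); print(s['clock'],s['eef_pos'],s['ft_force'])
```

```text
-0.1935 0.03 [257.4  63.5]
-0.1935 0 [257.4  94.9]
-0.1935 -0.03 [257.4 124.7]
-0.1875 0.03 [263.4  63.5]
-0.1875 0 [263.2  94.9]
-0.1875 -0.03 [263.  124.7]
63 251 [127, 97, 79, 84, 92, 101, 106, 99, 91, 87, 98, 131, 149, 155, 155, 156, 157, 157, 158, 157, 154, 157, 154, 155]
95 251 [137, 109, 83, 82, 90, 98, 105, 100, 91, 87, 101, 129, 149, 158, 155, 158, 158, 155, 157, 156, 158, 155, 155, 156]
125 251 [153, 125, 94, 84, 90, 96, 101, 95, 92, 89, 96, 128, 148, 157, 156, 153, 155, 155, 157, 156, 154, 156, 156, 156]
64.5 [0.5025523  0.06577603 0.38707239] [ 0.00289027 -0.05754773 -0.08837649]
```

The handle sits at column ≈256.5, which matches the shut position, so the cover is closed. Handing in.

```bash
python3 -c "
from rig import finish_job
print(finish_job())"
```

```text
the job is handed in; nothing more can be done
None
```

The three steel baskets on the bench hang on hooks 0, 1 and 2, the cover is shut against its front stop, and I handed the job in at about 64 s; I did not touch the bottle, the jar or the pink and blue look-alikes.

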